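Let the corks out of the cork hopper and shut its lid softly

ROBOT

A 6-joint arm with a two-finger parallel gripper is mounted at the origin on the work surface. World frame = base frame: x ahead of the robot, y to its left, z up, the work surface at z = 0. Lengths are in m, angles in rad, forces in N, time in s.
With the tool pointing down it reaches from about 0.35 to 0.775 m from the base axis. Payload 5.5 kg.
Tool frame: the origin (TCP) lies between the finger pads; the fingertips stand 17 mm ahead of it and the grasp point (between the pads) lies 2 mm behind it (env.finger_overhang is the distance from the TCP to the fingertips, in m); z points along the fingers, y is the line along which they close (so a half turn about z gives the same grasp; the last joint's range is limited). The gripper opens to 85 mm and grips with 20 to 120 N. Pads are 22 mm wide; open, the fingers measure 114 mm over their backs; the gripper's body (76 mm by 85 mm) begins 54 mm behind the grasp point. The pads swing forward as they close: fully open they stand 13 mm farther back than shut.
Start: joints at [-1.369, 0.313, 0.046, 1.304, 0, 1.431], TCP at [0.193, -0.542, 0.248] pointing down, gripper open.
Joint ranges: [-2.76, 2.76], [-0.86, 1.69], [-1.03, 1.26], [-2.2, 2.34], [-1.47, 1.5], [-3.14, 3.14]. Speed limits (rad/s): [2.57, 2.57, 3.14, 3.14, 3.14, 3.14].

INTERFACE

Orientations are given as a unit quaternion [w, x, y, z].
In Python, from workcell import env gives the robot as it stands. The module is installed in compiled form; this text tells all that it offers.
- The arm moves only by the shell command python3 -m pendant 'ROWS' [FORCE]. ROWS is JSON, a list of rows, each a list of 5 numbers: the gripper's target within -1 to 1 (fully open at 1, half-way at 0, shut at -1), then the shift along the tool's x, y, z in m, then the turn about the tool's z in rad. A call has 1 to 8 rows; each row shifts and turns the commanded pose from where the row before left it, along the tool's axes as they then stand; what a row does not reach is not made up. A row lasts 1/8 s, in which the tool goes at most 62.5 mm and 10.7 degrees, less where a joint would pass 70% of its speed; a pose out of reach is approached as far as the arm can. A call with a gripper value outside its range is refused whole. The fingers move at their own pace and stop on an object; FORCE is the grip in N (left out, the last holds). Time passes only in rows, so rows that do not move let the fingers close. It gives the time, the measured TCP pose, the force, the opening and the grip force at its end, in the units of the state.
- env.get_state(): the state, without advancing time (a new reading comes with each control period).
- env.read_camera(name): name is "scene" or "side" or "wrist"; returns the picture (480x640x3 uint8, red, green, blue); there is no depth.
- env.calibration(name): a dict with "K" (3x3 intrinsics, pixels), "distortion" ([k1, k2, p1, p2, k3] as OpenCV has them; the pictures are not rectified), "T" (4x4, takes a point from camera to world coordinates); the wrist camera has in their place "tool_from_camera" (4x4, takes a point from camera to tool coordinates, whose origin is the TCP and whose axes are the flange's). Camera axes: x right, y down, z forward; pixel columns grow to the right and rows downward; lengths in m; the calibration is good to about 2 mm. A picture is of the moment at which its call begins: read the wrist's pose just before it. calibration takes no time and is no camera call.
- env.hand_in(): hands the job in; it is judged then, once.
Trained networks look in the newest picture that a camera, given by its name, has taken for a name from the list of things; names that differ only in an ending like _2 or _b are one class to them, and where a whole thing is asked for, a point or a joint stands for the part that bears it (a point fixed in the world has none). Each returns a list of dicts, best first, with "score" (0 to 1); they miss things now and then, are a little off and sometimes report something else, mostly with a low value. They report only what shows in the picture. A call takes as long as a camera call.
- env.recognise(camera, label): "centre" ([column, row] in pixels, amid what is visible of it).
The state is a dict: "clock": time; "joint_pos": joint angles; "qvel": joint speeds; "tau": joint torques, N m; "tcp_pos": TCP position; "orientation": TCP orientation; "wrist_force": force on the tool from outside, world axes, zero at the start; "ft_torque": the same for the moment, N m; "finger_gap": finger opening in m; "grip_force": force on a finger pad.
Only numpy, scipy, OpenCV 4.12 (cv2) and the standard library are available. Lean on these libraries where they do the work, as an engineer would, in place of code of your own. Each camera call takes 0.05 s, during which the arm holds its last target. There are 200 camera calls.

TASK

Let the three corks out of the wide cork hopper, the one with the catch tray: with the fingertips press the round palm disc of its lever right down, so that the lid lifts, and keep it down until all three corks lie in the tray. Then ease the lever back up so that the lid closes fully and gently, without slamming. Only push the lever: pick nothing up, do not touch the corks or the lid, and leave the slim hopper shut and everything else on the bench where it stands.

Things in the scene. Friction and masses are not known exactly. Their poses are not given: they have to be found in the camera images.
- wide: The wide cork hopper, fixed on the bench: steel chute 58 mm wide outside, 138 mm tall, open on top. Origin: underside, on its centre plane; z up. In its frame the lever's disc is at the -x end, the rear wall at x = -94 mm; the floor falls towards +x to a lip at x = 85 mm, 45 mm up; then a wooden catch tray from x = 87 to 234 mm, 98 mm wide inside, walls 45 mm tall.
- wide_shaft (a point): Middle of the wide hopper's shaft, on which the lever and the lid both turn: at x = +20 mm, y = 0, 125 mm above the bench in the wide hopper's frame. The shaft runs along the hopper's y.
- wide_palm (a point): Centre of the top face of the wide hopper's palm disc: flat black round plate, 60 mm across, 8 mm thick, on the lever's end, 165 mm from the shaft, on the hopper's centre plane, robot side. Lid shut: 174 mm above the bench, face sloping 0.3 rad (edge away from the shaft higher); pressed to the stop: about 69 mm up, that edge lower. Moves with the lever.
- wide_lever (a joint): Angle of the wide hopper's lever and lid together (rad): 0 = lid shut, grows as the disc is pressed down, stop at 0.65 = fully open. A return spring closes it: pressing down on the disc takes about 2 to 4 N; let go, it slams at several rad/s. A soft closing stays below 1.2 rad/s over the last 0.3 rad (below 0.2 m/s at the disc).
- wide_lid: The wide hopper's lid: aluminium flap 48 mm wide and 99 mm long that slopes down from the shaft (its origin) to the mouth's lip. Linked to the lever: it lifts, angle for angle, as the disc goes down.
- slim_lever (a joint): Angle of the slim hopper's lever (rad), 0 = shut: leave it shut.
- slim: The slim hopper, empty, fixed to the bench: the same build and lever as the wide one but only 36 mm wide outside and without a catch tray. Origin: underside on the bench, its disc at its -x end, 138 mm from the origin. Not to be used.
- slim_palm (a point): Centre of the top face of the slim hopper's palm disc (60 mm across). Leave it alone.
- cork0: Wine cork, cylinder 24 mm diameter and 44 mm long along its own y axis; origin at its centre. At the start it lies across the wide hopper's chute (nearest the lid); it rolls out into the tray when the lid is open by about 0.3 rad or more.
- cork1: Wine cork, cylinder 24 mm diameter and 44 mm long along its own y axis; origin at its centre. At the start it lies across the wide hopper's chute (the middle one); it rolls out into the tray when the lid is open by about 0.3 rad or more.
- cork2: Wine cork, cylinder 24 mm diameter and 44 mm long along its own y axis; origin at its centre. At the start it lies across the wide hopper's chute (farthest from the lid); it rolls out into the tray when the lid is open by about 0.3 rad or more.
- bottle: Upright dark green wine bottle, 74 mm diameter, 300 mm tall, loose, origin at its foot. A bystander: leave alone.
- half_bottle: Upright dark green half-size wine bottle, 60 mm diameter, 240 mm tall, loose, origin at its foot. A bystander: leave alone.
- cup: Open steel tasting cup, 80 mm across the rim, 55 mm tall, loose, origin at its foot. A bystander: leave alone.
- bung: White plastic barrel bung, a cone 38 mm across at the foot, 52 mm at the top, 40 mm tall, loose, origin at its foot. A bystander: leave alone.
- mallet: Wooden mallet lying flat on the bench, loose, origin at its foot. A bystander: leave alone.
- jar: Glass jar with a steel cap, 70 mm diameter, 90 mm tall, loose, origin at its foot. A bystander: leave alone.
- corkscrew: T-shaped corkscrew lying flat: wooden handle 90 mm long, 18 mm thick; steel shank 75 mm, loose, origin at its foot. A bystander: leave alone.

How it is judged:
By the outcome, as a careful person would: the job done as asked, in the order asked, and still so for the second after the job is handed in, with the robot touching nothing.
It also fails if it takes over 40 s, if anything falls off the work surface, if the arm or the gripper's body presses on something with over 40 N, if the wrist force passes 120 N, or if a joint passes its speed limit or range.

## Working session

There is one attempt and no reset: what is moved stays moved. The work goes in short steps, Python scripts to look and compute and a shell command to move; the robot and the scene stay as the last step left them, time stands still between calls to the robot, and variables do not carry over. Pictures are saved under pics/ and viewed, at most 10 in all, crops included, and the job is handed in when it is done.

```bash
mkdir -p pics; python3 - <<'E'
from workcell import env
import cv2,numpy as np
s=env.get_state();print(s['clock'],s['tcp_pos'],s['orientation'],s['finger_gap'],s['wrist_force'])
ims=[]
for c in("scene","side"):
    im=env.read_camera(c);cv2.imwrite(f'pics/{c}0.png',im[...,::-1])
    k=env.calibration(c);print(c,k)
    for l in("wide_palm","wide_shaft","wide","wide_lid","slim_palm","slim","cork0"):
        print(l,[(np.round(d['centre'],1).tolist(),round(d['score'],2)) for d in env.recognise(c,l)[:3]])
E
```

```text
0.0 [ 0.19261547 -0.54127159  0.24738458] [-9.20581247e-04  9.85433696e-01  1.70057585e-01 -2.28862042e-05] 0.085065148586998 [-0.97118926  0.68635349 -0.44074417]
scene {'K': array([[448.63686263,   0.        , 321.45920058],
       [  0.        , 448.63686263, 244.35765195],
       [  0.        ,   0.        ,   1.        ]]), 'distortion': array([-0.00958067,  0.        ,  0.        ,  0.        ,  0.        ]), 'T': array([[-0.88196716,  0.30902557, -0.35586109,  0.96000878],
       [ 0.47097005,  0.54915499, -0.69037382,  0.76402591],
       [-0.01792026, -0.77648695, -0.62987846,  0.84771141],
       [ 0.        ,  0.        ,  0.        ,  1.        ]])}
wide_palm [([382.9, 309.2], 0.62)]
wide_shaft [([310.4, 360.5], 0.58), ([302.1, 345.4], 0.3)]
wide [([307.7, 359.6], 0.84)]
wide_lid [([302.3, 345.3], 0.91), ([489.7, 394.4], 0.73)]
slim_palm [([303.8, 195.8], 0.9)]
slim [([273.3, 236.0], 0.83), ([226.9, 191.5], 0.69), ([303.8, 200.7], 0.52)]
cork0 []
side {'K': array([[560.0878247 ,   0.        , 313.36235525],
       [  0.        , 560.0878247 , 233.69364467],
       [  0.        ,   0.        ,   1.        ]]), 'distortion': array([-0.16765778,  0.        ,  0.        ,  0.        ,  0.        ]), 'T': array([[-0.73121567, -0.5321183 ,  0.42681818, -0.03671856],
       [-0.68198637,  0.55671157, -0.47430667,  0.65425434],
       [ 0.01477263, -0.63790465, -0.76997365,  1.15258122],
       [ 0.        ,  0.        ,  0.        ,  1.        ]])}
wide_palm [([206.5, 260.8], 0.68), ([133.8, 314.2], 0.61)]
wide_shaft [([206.1, 259.5], 0.78), ([370.9, 176.9], 0.2)]
wide []
wide_lid [([203.1, 246.5], 0.49)]
slim_palm [([376.4, 181.8], 0.91), ([346.0, 281.8], 0.49), ([208.9, 258.9], 0.22)]
slim [([343.8, 186.6], 0.69)]
cork0 [([208.7, 262.0], 0.55), ([204.1, 255.0], 0.41)]
```

View pics/scene0.png

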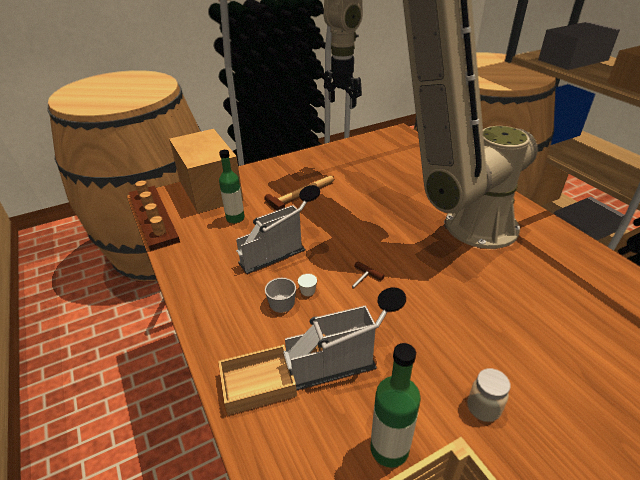

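View pics/side0.png

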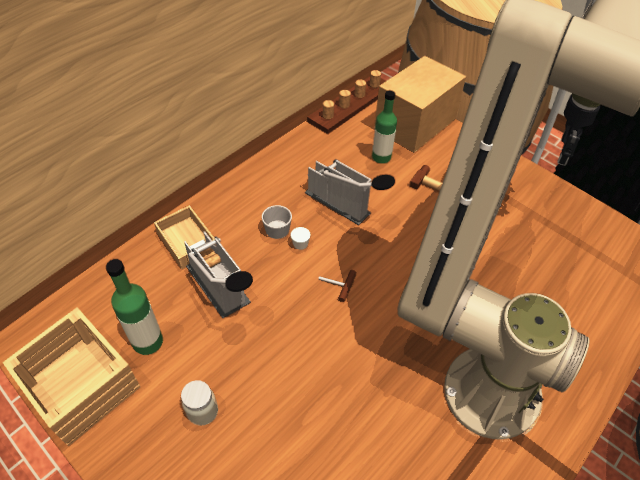

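The scene view shows the wide hopper with its tray (disc ≈(392,299), tray ≈(258,378)). The slim hopper's disc is at (310,193). In the side view the wide disc is at (239,281) and the tray at (187,236).

```bash
cat > h.py <<'E'
from workcell import env
import cv2,numpy as np
def ray(c,p):
    k=env.calibration(c);u=cv2.undistortPoints(np.array([[p]],float),k['K'],k['distortion'])[0,0]
    return k['T'][:3,3],k['T'][:3,:3]@np.array([u[0],u[1],1])
def plane(c,p,z):
    o,d=ray(c,p);return o+d*(z-o[2])/d[2]
def tri(a,b):
    (o1,d1),(o2,d2)=ray('scene',a),ray('side',b)
    t=np.linalg.lstsq(np.c_[d1,-d2],o2-o1,rcond=None)[0]
    p,q=o1+d1*t[0],o2+d2*t[1];return (p+q)/2,np.linalg.norm(p-q)
E
python3 - <<'E'
from h import *
np.set_printoptions(precision=4,suppress=True)
for c,a,n in(("scene",(300,260,480,440),"c1"),("side",(120,180,290,330),"c2")):
    im=cv2.imread(f'pics/{c}0.png')
    x0,y0,x1,y1=(200,270,420,420) if c=="scene" else (140,190,270,330)
    g=cv2.inRange(im,(0,0,0),(28,28,28))
    n_,l,st,ce=cv2.connectedComponentsWithStats(g)
    print(c,[(st[i].tolist(),ce[i].round(1).tolist()) for i in range(1,n_) if st[i,4]>80 and x0<ce[i,0]<x1 and y0<ce[i,1]<y1])
    cv2.imwrite(f'pics/{c}_crop.png',cv2.resize(im[y0:y1,x0:x1],None,fx=3.6 if c=="scene" else 4.2,fy=3.6 if c=="scene" else 4.2,interpolation=cv2.INTER_CUBIC))
print('palm',plane('scene',(392,299),.174),plane('side',(239,281),.174),tri((392,299),(239,281)))
print('slim palm',tri((310,193),(383,182)))
for p in((220,362),(276,347),(298,383),(222,405)):print('tray sc',plane('scene',p,.045))
for p in((155,233),(187,207),(215,240),(185,265)):print('tray si',plane('side',p,.045))
E
```

```text
scene [([378, 288, 28, 23, 499], [391.2, 299.0]), ([393, 344, 22, 23, 316], [403.4, 354.9])]
side [([226, 272, 26, 20, 391], [238.5, 281.3])]
palm [0.5367 0.2551 0.174 ] [0.5309 0.256  0.174 ] (array([0.5341, 0.2531, 0.1696]), np.float64(0.0021603193283221862))
slim palm (array([ 0.4976, -0.1943,  0.1695]), np.float64(0.0022062132851344324))
tray sc [0.8874 0.1324 0.045 ]
tray sc [0.7651 0.154  0.045 ]
tray sc [0.7623 0.2605 0.045 ]
tray sc [0.9164 0.2333 0.045 ]
tray si [0.8757 0.254  0.045 ]
tray si [0.8863 0.1385 0.045 ]
tray si [0.7443 0.1605 0.045 ]
tray si [0.7378 0.2641 0.045 ]
```

View pics/scene_crop.png

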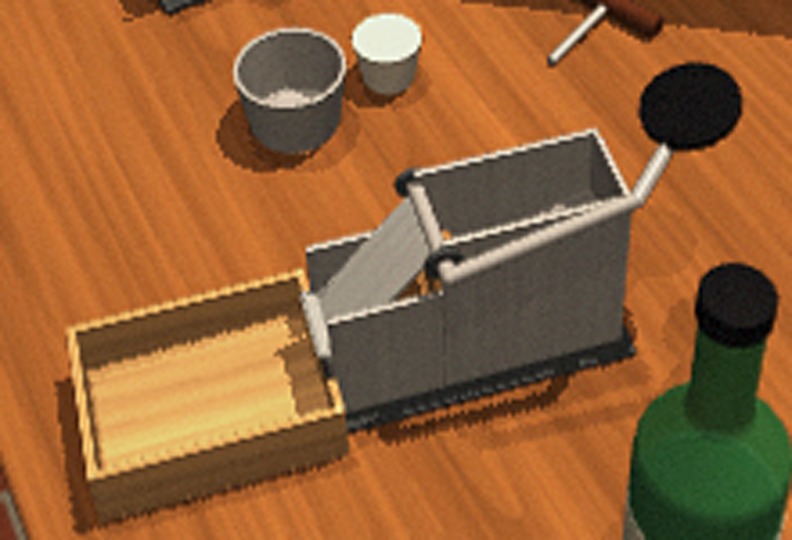

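View pics/side_crop.png

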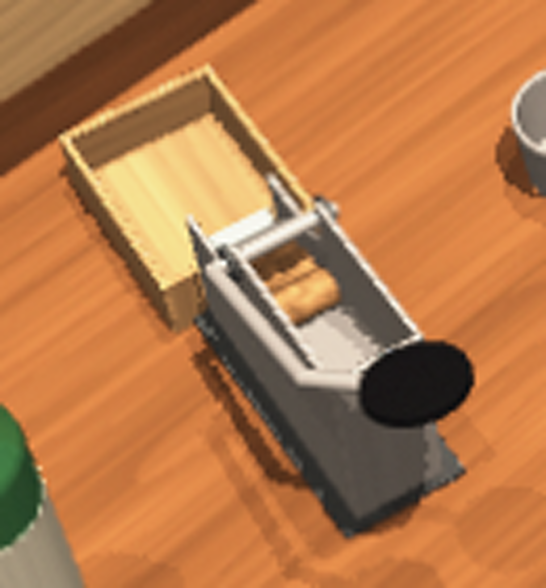

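The crops confirm it. The disc is centred at about (391,299) scene and (238.5,281) side, the tray edges give a hopper yaw of about −10°, and corks are visible in the chute.

```bash
cat >> h.py <<'E'
from scipy.spatial.transform import Rotation as R
PALM=np.array([.534,.2535]);YAW=-.175;AX=np.array([np.cos(YAW),np.sin(YAW)])
def delta(xyz):
    s=env.get_state();r=R.from_quat(np.roll(s['orientation'],-1))
    print('tool d',r.inv().apply(np.array(xyz)-s['tcp_pos']).round(4),'toolx',r.apply([1,0,0]).round(3),'toolz',r.apply([0,0,1]).round(3))
E
python3 - <<'E'
from h import *
for p in((391,455),):print('bottle',plane('scene',p,0.0))
print(plane('scene',(404,353),.30),plane('side',(116,266),.30),plane('side',(148,347),0.),'half',plane('scene',(235,220),0))
t=PALM-.008*AX;print(t);delta([*t,.26])
k=[env.recognise('side',l)[:1] for l in('bottle','half_bottle')];print(k,env.finger_overhang)
E
python3 -m pendant '[[-1,0.05,-0.03,0,0],[-1,0.05,-0.03,0,0],[-1,0.04,-0.045,0,0],[-1,0.04,-0.045,0,0],[-1,0.04,-0.045,0,0],[-1,0.04,-0.045,0,0],[-1,0.04,-0.045,0,0],[-1,0.04,-0.045,0,0]]'
```

```text
bottle [0.66490299 0.45932623 0.        ]
[0.66436134 0.45025785 0.3       ] [0.65440097 0.44906668 0.3       ] [0.64678732 0.45956714 0.        ] half [ 0.66603187 -0.4126838   0.        ]
[0.52612219 0.25489287]
tool d [ 0.5811 -0.6388 -0.0118] toolx [ 0.942  0.335 -0.   ] toolz [ 0. -0. -1.]
[[{'centre': [421.6, 179.4], 'score': 0.47}], [{'centre': [384.4, 129.6], 'score': 0.93}]] 0.017
clock: 1.9
tcp_pos: [0.403, -0.1152, 0.2487]
orientation: [0.0, 0.985, 0.17, 0.001]
wrist_force: [0.7, -0.3, -1.0]
finger_gap: 0.0001
grip_force: 0.0
```

```bash
python3 -m pendant '[[-1,0.04,-0.045,0,0],[-1,0.04,-0.045,0,0],[-1,0.04,-0.045,0,0],[-1,0.04,-0.045,0,0],[-1,0.04,-0.045,0,0],[-1,0.03,-0.045,0,0],[-1,0,-0.02,0,0.17],[-1,0,0,0,0.17]]'
python3 - <<'E'
from h import *
for z in(.26,):delta([*(PALM-.008*AX),z])
cv2.imwrite('pics/w1.png',env.read_camera('wrist')[...,::-1])
k=env.calibration('wrist');T=k['tool_from_camera']
s=env.get_state();r=R.from_quat(np.roll(s['orientation'],-1)).as_matrix()
ds=env.recognise('wrist','wide_palm');print(ds[:3])
W=np.eye(4);W[:3,:3]=r;W[:3,3]=s['tcp_pos'];C=W@T
P=np.linalg.inv(C)@np.array([*PALM,.174,1]);print('expected px',cv2.projectPoints(P[:3].reshape(1,1,3),np.zeros(3),np.zeros(3),k['K'],k['distortion'])[0].ravel())
for d in ds[:2]:
    u=cv2.undistortPoints(np.array([[d['centre']]],float),k['K'],k['distortion'])[0,0]
    v=C[:3,:3]@[*u,1];o=C[:3,3];print(o+v*(.174-o[2])/v[2])
E
```

```text
clock: 2.9
tcp_pos: [0.5334, 0.1621, 0.2478]
orientation: [-0.03, 0.998, 0.061, -0.005]
wrist_force: [0.6, -2.0, -0.4]
finger_gap: -0.0001
grip_force: 0.0
tool d [ 0.004  -0.0936 -0.0066] toolx [ 0.993  0.121 -0.006] toolz [-0.013  0.059 -0.998]
[{'centre': [156.9, 218.6], 'score': 0.96}, {'centre': [206.5, 106.9], 'score': 0.42}]
expected px [153.68435055 243.97688691]
[0.54897258 0.25136069 0.174     ]
[0.60976568 0.22505525 0.174     ]
```

View pics/w1.png

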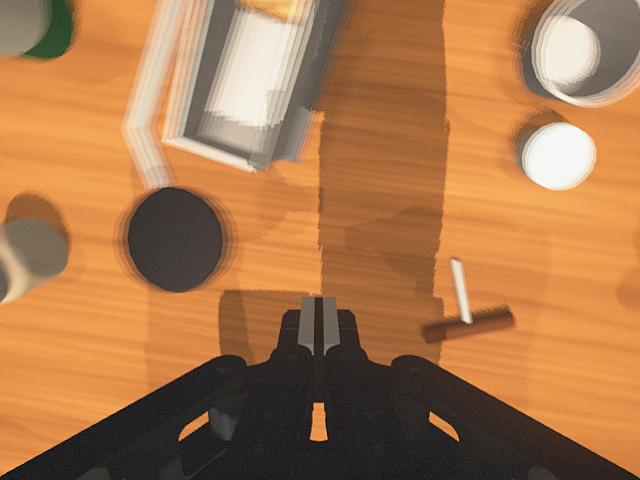

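The wrist view is motion-blurred, with the disc at about (175,240), close to where it should be. I'll finish the approach and remeasure at rest.

```bash
python3 -m pendant '[[-1,0,-0.03,0,0.08],[-1,0,-0.03,0,0.08],[-1,0,0,0,0],[-1,0,0,0,0]]'
cat >> h.py <<'E'
def wrist(n):
    s=env.get_state();im=env.read_camera('wrist');cv2.imwrite(n,im[...,::-1])
    k=env.calibration('wrist');W=np.eye(4);W[:3,:3]=R.from_quat(np.roll(s['orientation'],-1)).as_matrix();W[:3,3]=s['tcp_pos'];C=W@k['tool_from_camera']
    m=(im.max(2)<60).astype(np.uint8);N,l,st,ce=cv2.connectedComponentsWithStats(m)
    c=[(st[i].tolist(),ce[i].round(1).tolist()) for i in range(1,N) if st[i,4]>2000]
    print(c)
    for d in [x[1] for x in c]+[x['centre'] for x in env.recognise('wrist','wide_palm')[:1]]:
        u=cv2.undistortPoints(np.array([[d]],float),k['K'],k['distortion'])[0,0]
        v=C[:3,:3]@[*u,1];o=C[:3,3];print(np.round(d,1),(o+v*(.174-o[2])/v[2]).round(4))
E
python3 - <<'E'
from h import *
delta([*(PALM-.008*AX),.26]);wrist('pics/w2.png')
E
```

```text
clock: 3.5
tcp_pos: [0.5329, 0.1478, 0.2527]
orientation: [-0.057, 0.998, 0.033, -0.011]
wrist_force: [-0.3, 0.1, 0.2]
finger_gap: -0.0004
grip_force: 0.0
tool d [ 0.0002 -0.1075  0.005 ] toolx [ 0.998  0.067 -0.018] toolz [-0.026  0.112 -0.993]
[([108, 189, 102, 100, 5020], [147.2, 232.4]), ([0, 298, 640, 182, 52747], [318.7, 424.8])]
[147.2 232.4] [0.5384 0.2594 0.174 ]
[318.7 424.8] [0.4155 0.1505 0.174 ]
[146.6 219.5] [0.5462 0.2591 0.174 ]
```

```bash
python3 - <<'E'
from h import *
s=env.get_state();print({k:np.round(v,3) for k,v in s.items()})
E
```

```text
{'clock': np.float64(3.6), 'joint_pos': array([ 6.600e-02,  2.740e-01, -2.000e-03,  1.314e+00,  1.140e-01,
        3.141e+00]), 'qvel': array([ 0.001,  0.001,  0.001, -0.001, -0.001, -0.   ]), 'tau': array([ -0.173, -45.623,  29.694,   0.181,   0.379,   0.   ]), 'tcp_pos': array([0.533, 0.148, 0.253]), 'orientation': array([-0.057,  0.998,  0.033, -0.011]), 'wrist_force': array([ 0.729,  0.62 , -0.301]), 'ft_torque': array([-0.104, -0.014,  0.009]), 'grip_force': np.float64(0.0), 'finger_gap': np.float64(-0.0)}
```

View pics/w2.png

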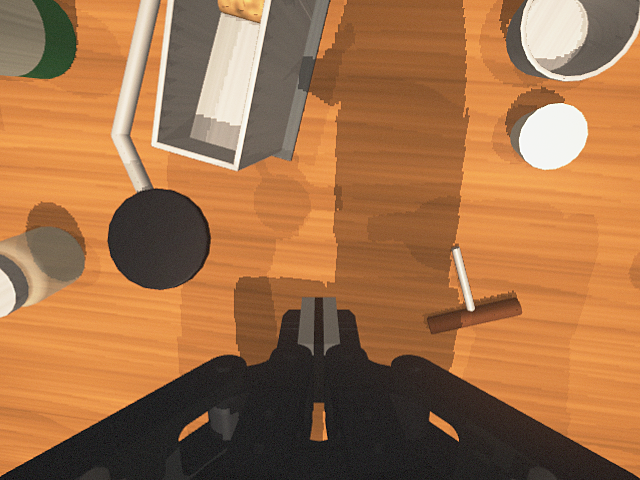

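Joint 6 is at its limit. I'll turn the other way, to the equivalent half-turn orientation.

```bash
python3 -m pendant '[[-1,0,0,0,-0.18],[-1,0,0,0,-0.18],[-1,0,0,0,-0.18],[-1,0,0,0,-0.18],[-1,0,0,0,-0.18],[-1,0,0,0,-0.18],[-1,0,0,0,-0.18],[-1,0,0,0,-0.18]]'
python3 - <<'E'
from h import *
delta([*(PALM-.008*AX),.26]);print(env.get_state()['joint_pos'])
E
```

```text
clock: 4.6
tcp_pos: [0.5327, 0.1481, 0.2525]
orientation: [-0.05, 0.726, 0.685, 0.029]
wrist_force: [1.0, -0.4, 0.4]
finger_gap: 0.0002
grip_force: 0.0
tool d [ 0.1064 -0.0129  0.0048] toolx [0.06  0.992 0.111] toolz [-0.026  0.112 -0.993]
[ 0.0666997   0.27381255 -0.00208495  1.3137018   0.11404681  1.69471977]
```

```bash
python3 -m pendant '[[-1,0.05,0,0,-0.18],[-1,0.05,0.01,0,-0.18],[-1,0,0,0,-0.18],[-1,0,0,0,-0.18],[-1,0,0,0,-0.18],[-1,0,0,0,-0.18],[-1,0,0,0,-0.18],[-1,0,0,0,-0.18]]'
python3 - <<'E'
from h import *
print(env.get_state()['joint_pos']);wrist('pics/w3.png');delta([*(PALM-.011*AX),.215])
E
```

```text
clock: 5.6
tcp_pos: [0.5403, 0.2482, 0.2636]
orientation: [-0.018, 0.094, 0.994, 0.055]
wrist_force: [0.8, 0.0, -0.0]
finger_gap: -0.0002
grip_force: 0.0
[0.2399809  0.33745987 0.11286395 1.34499725 0.1155703  0.4290194 ]
[([257, 207, 85, 88, 2919], [291.3, 262.6]), ([0, 329, 640, 151, 45430], [299.7, 431.5])]
[291.3 262.6] [0.5378 0.2432 0.174 ]
[299.7 431.5] [0.6553 0.2239 0.174 ]
[526.4  55.4] [0.4497 0.3942 0.174 ]
tool d [ 0.0159 -0.0013  0.0496] toolx [-0.98   0.191  0.047] toolz [-0.026  0.112 -0.993]
```

View pics/w3.png

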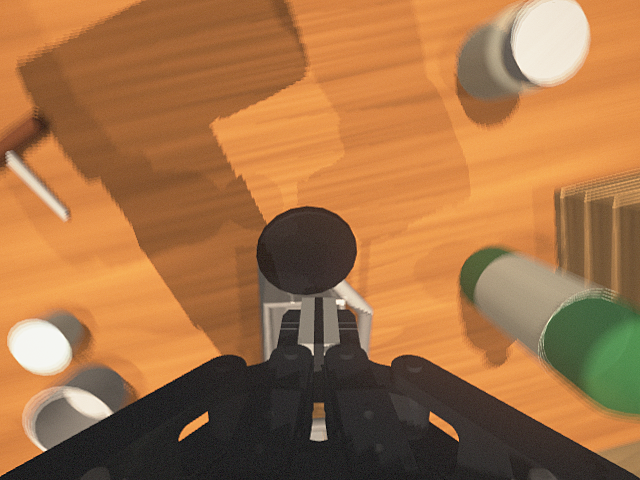

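The wrist view shows the disc at (307,250), which works out to about (0.532,0.254) and agrees with the first measurement. The shut fingers are just inboard of it. Moving above the outer half of the disc.

```bash
python3 -m pendant '[[-1,0.008,0,0.018,0],[-1,0.007,-0.002,0.018,0],[-1,0,-0.002,0.018,0],[-1,0,0,0,0]]'
python3 -m pendant '[[-1,-0.0007,-0.0016,0.015,0],[-1,-0.0007,-0.0016,0.015,0],[-1,-0.0007,-0.0016,0.015,0],[-1,0,0,0,0]]'
```

```text
clock: 6.2
tcp_pos: [0.5224, 0.2527, 0.209]
orientation: [-0.02, 0.099, 0.993, 0.054]
wrist_force: [0.2, -0.5, 0.7]
finger_gap: 0.0004
grip_force: 0.0
clock: 6.7
tcp_pos: [0.5229, 0.2524, 0.1634]
orientation: [-0.019, 0.098, 0.994, 0.054]
wrist_force: [-0.2, -0.5, 0.5]
finger_gap: 0.0
grip_force: 0.0
```

```bash
python3 - <<'E'
from h import *
a=env.read_camera('scene')[220:420,200:460];b=env.read_camera('side')[180:380,120:380]
cv2.imwrite('pics/p1.png',cv2.resize(np.vstack([a,b])[...,::-1],None,fx=1.5,fy=1.5))
print([env.get_state()['wrist_force'] for _ in range(2)])
E
```

```text
[array([-0.26149399,  0.12069516, -0.77542562]), array([-0.26149399,  0.12069516, -0.77542562])]
```

View pics/p1.png

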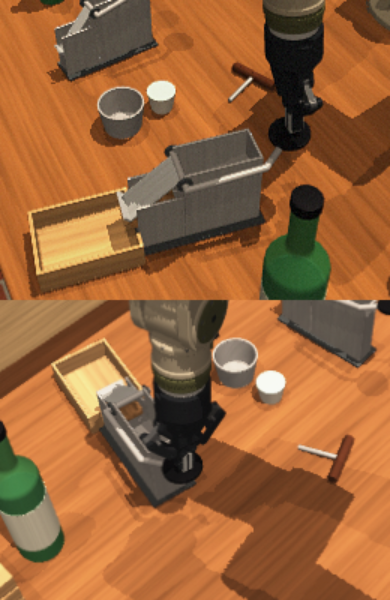

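The picture shows the fingertips on the disc (stitched (290,135)) and the lid starting to lift, so the press works. Continuing down to the stop.

```bash
python3 -m pendant '[[-1,-0.0007,-0.0016,0.015,0],[-1,-0.0007,-0.0016,0.015,0],[-1,-0.0007,-0.0016,0.015,0],[-1,-0.0007,-0.0016,0.015,0],[-1,-0.0005,-0.001,0.01,0],[-1,-0.0003,-0.0006,0.006,0],[-1,0,0,0,0]]'
```

```text
clock: 7.68
tcp_pos: [0.5229, 0.2526, 0.088]
orientation: [-0.019, 0.098, 0.994, 0.054]
wrist_force: [-1.0, -0.5, 4.4]
finger_gap: 0.0003
grip_force: 1.7
```

```bash
python3 -m pendant '[[-1,-0.0002,-0.0004,0.004,0],[-1,-0.0001,-0.0002,0.002,0],[-1,0,0,0,0]]'; python3 -m pendant '[[-1,0,0,0.002,0],[-1,0,0,0,0],[-1,0,0,0,0],[-1,0,0,0,0],[-1,0,0,0,0],[-1,0,0,0,0]]'
python3 - <<'E'
from h import *
a=env.read_camera('scene')[220:420,200:460];b=env.read_camera('side')[180:380,120:380]
cv2.imwrite('pics/p2.png',cv2.resize(np.vstack([a,b])[...,::-1],None,fx=1.5,fy=1.5))
E
```

```text
clock: 8.05
tcp_pos: [0.5239, 0.2527, 0.083]
orientation: [-0.018, 0.098, 0.994, 0.055]
wrist_force: [0.7, -1.6, 5.5]
finger_gap: 0.0002
grip_force: 2.5
clock: 8.8
tcp_pos: [0.5241, 0.2527, 0.0823]
orientation: [-0.017, 0.098, 0.994, 0.055]
wrist_force: [-1.7, -3.2, 13.4]
finger_gap: -0.0003
grip_force: 6.3
```

View pics/p2.png

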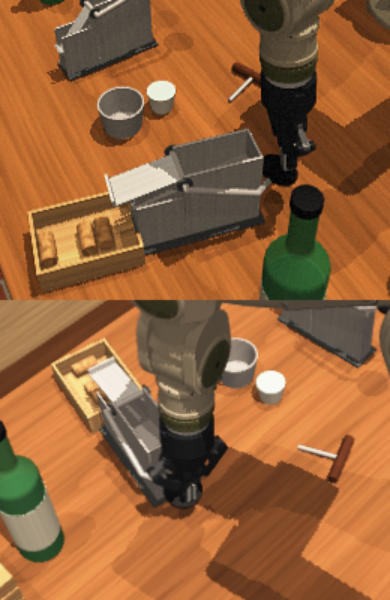

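All three corks lie in the tray (stitched (45,247), (85,237), (104,233)), and 13 N on the fingers shows the lever is at its stop. Easing up at 0.08 m/s.

```bash
python3 -m pendant '[[-1,0,0,0,0],[-1,0.0003,0.0006,-0.006,0],[-1,0.0005,0.0011,-0.01,0],[-1,0.0005,0.0011,-0.01,0],[-1,0.0005,0.0011,-0.01,0],[-1,0.0005,0.0011,-0.01,0],[-1,0.0005,0.0011,-0.01,0],[-1,0.0005,0.0011,-0.01,0]]'; python3 -m pendant '[[-1,0.0005,0.0011,-0.01,0],[-1,0.0005,0.0011,-0.01,0],[-1,0.0004,0.0009,-0.008,0],[-1,0.0004,0.0009,-0.008,0],[-1,0.0004,0.0009,-0.008,0],[-1,0.0004,0.0009,-0.008,0],[-1,0.0004,0.0009,-0.008,0],[-1,0.0004,0.0009,-0.008,0]]'; python3 -m pendant '[[-1,0.0005,0.001,-0.01,0],[-1,0.001,0.002,-0.02,0],[-1,0.002,0.004,-0.04,0],[-1,0.002,0.004,-0.04,0],[-1,0,0,0,0],[-1,0,0,0,0]]'
python3 - <<'E'
from h import *
a=env.read_camera('scene')[150:440,180:460];b=env.read_camera('side')[100:390,100:460]
cv2.imwrite('pics/p3.png',np.hstack([a,b])[...,::-1])
E
```

```text
clock: 9.9
tcp_pos: [0.5237, 0.2533, 0.1479]
orientation: [-0.018, 0.098, 0.994, 0.055]
wrist_force: [-1.9, 0.5, 2.3]
finger_gap: 0.0003
grip_force: 1.3
clock: 10.9
tcp_pos: [0.5226, 0.2536, 0.2155]
orientation: [-0.019, 0.098, 0.994, 0.055]
wrist_force: [0.3, -0.5, -0.2]
finger_gap: -0.0001
grip_force: 0.0
clock: 11.65
tcp_pos: [0.5228, 0.253, 0.326]
orientation: [-0.019, 0.098, 0.994, 0.055]
wrist_force: [0.0, -0.3, -0.5]
finger_gap: 0.0
grip_force: 0.0
```

View pics/p3.png

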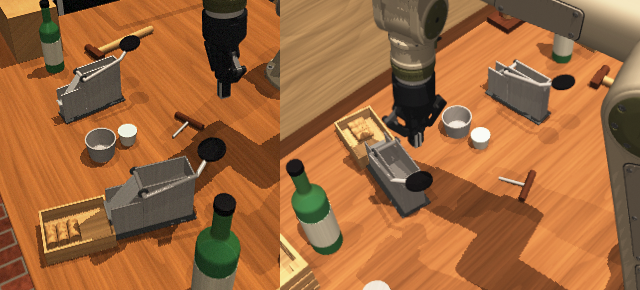

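The lid is shut and the disc is back up. The three corks lie in the tray (50–75, 230), the slim hopper is shut, and the other things in view are where they stood. The arm is clear.

```bash
python3 -c "
from workcell import env
print(env.hand_in())"
```

```text
the job is handed in; nothing more can be done
None
```

The job is handed in at about 12 s: all three corks are in the tray, the wide hopper's lid was eased shut at under 0.1 m/s at the disc, and the slim hopper and everything else in view stand as they were.

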